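# Close up a shoe-sole mould

## Robot

A 6-joint arm with a two-finger parallel gripper is mounted at the origin on the work surface. World frame = base frame: x ahead of the robot, y to its left, z up, the work surface at z = 0. Lengths are in m, angles in rad, forces in N, time in s.
With the tool pointing down it reaches from about 0.35 to 0.775 m from the base axis. Payload 5.5 kg.
Tool frame: the origin (TCP) lies at the very end of the fingers, on their centre line; the grasp point (between the pads) lies 19 mm behind it; z points along the fingers, y is the line along which they close (so a half turn about z gives the same grasp; the last joint's range is limited). The gripper opens to 85 mm and grips with 20 to 120 N. Pads are 22 mm wide; open, the fingers measure 114 mm over their backs; the gripper's body (76 mm by 85 mm) begins 54 mm behind the grasp point. The pads swing forward as they close: fully open they stand 13 mm farther back than shut.
Start: joints at [-1.445, 0.313, 0.046, 1.304, 0, 1.431], TCP at [0.151, -0.555, 0.231] pointing down, gripper open.
Joint ranges: [-2.76, 2.76], [-0.86, 1.69], [-1.03, 1.26], [-2.2, 2.34], [-1.47, 1.5], [-3.14, 3.14]. Speed limits (rad/s): [2.57, 2.57, 3.14, 3.14, 3.14, 3.14].

## Interface

Orientations are given as a unit quaternion [w, x, y, z].
In Python, from workcell import env gives the robot as it stands. The module is installed in compiled form; this text tells all that it offers.
- The arm moves only by the tool jog_arm, never from a script. Its arguments are lists of equal length, an entry for each row: "gripper": the opening, from 0 (shut) to 1 (fully open); "offset": the shift along the world's x, y, z in cm, a list of three; "twist": the turn about the world's z in degrees. In form: {"gripper": [gripper, ...], "offset": [[dx, dy, dz], ...], "twist": [twist, ...]}. A call has exactly 8 rows; each row is the pose to reach, as a shift and turn from the pose commanded when the call began; what a row does not reach only later rows make up. A row lasts 1/8 s, in which the tool goes at most 62.5 mm and 10.7 degrees, less where a joint would pass 70% of its speed; a pose out of reach is approached as far as the arm can. A call with a gripper value outside its range is refused whole. The fingers move at their own pace and stop on an object; "squeeze" is the grip in N (left out, the last holds). Time passes only in rows, so rows that repeat a pose let the fingers close, or fill a call up. It gives the time, the measured TCP pose, the force, the opening and the grip force at its end, in the units of the state.
- env.get_state(): the state, without advancing time (a new reading comes with each control period).
- env.read_camera(name): name is "side" or "top"; returns a dict with "image" (480x640x3 uint8, red, green, blue), "z_map" (480x640 float32, m along the optical axis (not along the pixel's ray), 0 where there is no reading), "fovy" (degrees; the focal length in pixels is half the picture's height over the tangent of half this angle, whatever the lens; pixels are square), "cx", "cy" (the principal point, pixels), "cam_to_world" (4x4, takes a point from camera to world coordinates). Camera axes: x right, y up, looking along -z (the intrinsics and any distortion apply to the point x, -y, -z); pixel columns grow to the right and rows downward; lengths in m; the calibration is good to about 2 mm. A picture is of the moment at which its call begins.
- env.hand_in(): hands the job in; it is judged then, once.
The state is a dict: "clock": time; "joint_pos": joint angles; "qvel": joint speeds; "tau": joint torques, N m; "tcp_pos": TCP position; "orientation": TCP orientation; "wrist_force": force on the tool from outside, world axes, zero at the start; "ft_torque": the same for the moment, N m; "finger_gap": finger opening in m; "grip_force": force on a finger pad.
Only numpy, scipy, OpenCV 4.12 (cv2) and the standard library are available. Lean on these libraries where they do the work, as an engineer would, in place of code of your own. Each camera call takes 0.05 s, during which the arm holds its last target. There are 200 camera calls.

## Task

Close up the sole mould for the next pour: turn its three bolt knobs clockwise to their end stops one after another, the toe knob first, then the middle one, then the heel one. Then slide the locking bolt beside them fully home through its keeper. Leave the jars, tins, brush and shoe last standing as they are.

Things in the scene. Friction and masses are not known exactly. Their poses are not given: they have to be found in the camera images.
- mould: Shoe-sole mould fixed to the table at any heading: dark steel plate 400 x 300 x 12 mm with a sole-shaped body and aluminium cover 300 mm long, 112 mm wide at the ball, 70 mm at the narrow heel, cover top at z 54 mm. Origin on the table under the middle (waist) knob; x towards the toe (wide end), z up. Knobs at x +105 (toe), 0 (waist), -105 mm (heel), y 0; locking bolt alongside at y -105 mm.
- toe_grip (a point): Black bar knob on the captive toe bolt of the mould: a bar 70 mm long, 16 mm thick and 36 mm tall standing on a 44 mm disc, turning on a vertical axis. This point lies on that axis, 92 mm above the table, 12 mm below the bar's top and 24 mm above the disc's top; its y axis runs along the bar, x across its thickness, z up.
- knob_toe (a joint): Angle of the toe knob, rad: grows clockwise seen from above, 0 = fully slack (bar across the mould), 1.57 = hard against its end stop, tight (bar in line with the mould's length). Starts 0.2 to 0.65. Turns with about 0.07 N m of friction and stays where it is left; it does not rise or sink.
- waist_grip (a point): Black bar knob on the captive waist bolt of the mould: a bar 70 mm long, 16 mm thick and 36 mm tall standing on a 44 mm disc, turning on a vertical axis. This point lies on that axis, 92 mm above the table, 12 mm below the bar's top and 24 mm above the disc's top; its y axis runs along the bar, x across its thickness, z up.
- knob_waist (a joint): Angle of the waist knob, rad: grows clockwise seen from above, 0 = fully slack (bar across the mould), 1.57 = hard against its end stop, tight (bar in line with the mould's length). Starts 0.2 to 0.65. Turns with about 0.07 N m of friction and stays where it is left; it does not rise or sink.
- heel_grip (a point): Black bar knob on the captive heel bolt of the mould: a bar 70 mm long, 16 mm thick and 36 mm tall standing on a 44 mm disc, turning on a vertical axis. This point lies on that axis, 92 mm above the table, 12 mm below the bar's top and 24 mm above the disc's top; its y axis runs along the bar, x across its thickness, z up.
- knob_heel (a joint): Angle of the heel knob, rad: grows clockwise seen from above, 0 = fully slack (bar across the mould), 1.57 = hard against its end stop, tight (bar in line with the mould's length). Starts 0.2 to 0.65. Turns with about 0.07 N m of friction and stays where it is left; it does not rise or sink.
- bolt_grip (a point): Black upright handle of the locking bolt, 20 mm along the slide, 24 mm across, 36 mm tall. This point: on its centre line, 70 mm above the table, 16 mm below its top; x along the slide towards the keeper (the mould's +x), z up. It stands on a 14 mm steel rod (axis 36 mm above the table) that runs through steel guides 52 mm high, at least 30 mm clear of the handle at both ends of the slide.
- bolt (a joint): Travel of the locking bolt, m, towards the mould's toe: 0 = fully drawn, 0.07 = home at its end stop, the rod end then standing 14 mm out of the far side of the keeper (the aluminium eye joined to the cover beside the toe). Starts 0 to 0.02. About 2.5 N of friction; stays where left.
- jar_small: Small amber jar with white lid, 44 mm diameter, 55 mm high, standing on the carrier plate beside the heel, on the side away from the bolt. Origin at its underside. A bystander.
- brush: Flat brush 170 mm long, about 42 mm wide and 20 mm high, lying on the carrier plate beside the fore part, on the side away from the bolt. Origin under its middle. A bystander.
- tin: Closed tin with a brass-coloured lid, 100 mm diameter, 110 mm high, on the table. Origin at its underside. A bystander.
- open_tin: Open steel tin, 84 mm diameter, 75 mm high, on the table. Origin at its underside. A bystander.
- jar_tall: Amber jar with white lid, 64 mm diameter, 90 mm high, on the table. Origin at its underside. A bystander.
- shoe_last: Grey plastic shoe last, 240 mm long, 84 mm wide, 80 mm high at the heel, on the table. Origin on its underside. A bystander.

How it is judged:
On the way, in this order (a step that is already met when the one before it is completed fails the run):
1. the toe knob is at its end stop (value of joint knob_toe above 1.45 rad), for 0.1 s.
2. the waist knob is at its end stop (value of joint knob_waist above 1.45 rad), for 0.1 s.
3. the heel knob is at its end stop (value of joint knob_heel above 1.45 rad), for 0.1 s.
4. the locking bolt is home in its keeper (value of joint bolt above 0.063 m), for 0.2 s.
At the end, for the whole second after the job is handed in: All three knobs stand within 0.12 rad of their end stops (joints above 1.45 rad) and the locking bolt is within 7 mm of its end stop (joint above 0.063 m); released (value of joint each of knob_toe, knob_waist, knob_heel above 1.45 rad and value of joint bolt above 0.063 m); the robot touches nothing.
It fails at once if a jar, tin, the brush or the shoe last is shifted by more than 30 mm (distance of any of jar_small, brush, tin, open_tin, jar_tall, shoe_last from where it was at the start of the episode above 0.03 m).
It fails at once if a jar, tin, the brush or the shoe last is tipped over (angle between any of jar_small, brush, tin, open_tin, jar_tall, shoe_last's own z axis and vertical above 0.5 rad).
It also fails if it takes over 67 s, if anything falls off the work surface, if the arm or the gripper's body presses on something with over 40 N, if the wrist force passes 120 N, or if a joint passes its speed limit or range.

## Working session

There is one attempt and no reset: what is moved stays moved. The work goes in short steps, Python scripts to look and compute and a tool call to move; the robot and the scene stay as the last step left them, time stands still between calls to the robot, and variables do not carry over. Pictures are saved under pics/ and viewed, at most 10 in all, crops included, and the job is handed in when it is done.

Besides the shell and the picture viewer there is one more tool, called after ">>>" as name([rows], argument=value, ...), one row to a line, values as JSON. jog_arm: Moves the arm, as the interface text tells. Its arguments: {"type":"object","properties":{"gripper":{"type":"array"},"offset":{"type":"array"},"twist":{"type":"array"},"squeeze":{"type":"number"}},"required":["gripper","offset","twist"]}

```bash
mkdir -p pics; cat > h.py <<'E'
import numpy as np, cv2
from workcell import env
def snap(n,f):
    c=env.read_camera(n); cv2.imwrite('pics/'+f+'.png',c['image'][:,:,::-1]); np.savez(f+'.npz',**c); return c
def world(c,u=None,v=None):
    z=c['z_map']; f=240/np.tan(np.radians(float(c['fovy']))/2)
    U,V=np.meshgrid(np.arange(640),np.arange(480))
    P=np.stack([(U-c['cx'])/f*z,-(V-c['cy'])/f*z,-z],-1)
    T=c['cam_to_world']; return P@T[:3,:3].T+T[:3,3]
E
python3 - <<'E'
from h import *
for n in('top','side'):
    c=snap(n,n+'0'); print({k:v for k,v in c.items() if k not in('image','z_map')})
print(env.get_state())
E
```

```text
{'fovy': 57.375057322342975, 'cx': 321.42583692879765, 'cy': 239.42830654931873, 'cam_to_world': array([[-0.02416759,  0.99572492, -0.08915054,  0.46257089],
       [-0.99929044, -0.02663817, -0.02662743, -0.02470602],
       [-0.0288884 ,  0.08844376,  0.99566217,  1.20092574],
       [ 0.        ,  0.        ,  0.        ,  1.        ]])}
{'fovy': 49.37023667816182, 'cx': 312.8087443328524, 'cy': 239.92119878750742, 'cam_to_world': array([[ 0.98661364,  0.12726421, -0.10196742,  0.43855435],
       [-0.16263192,  0.72178791, -0.67273552, -0.82704282],
       [-0.0120163 ,  0.68031319,  0.73282301,  0.97264227],
       [ 0.        ,  0.        ,  0.        ,  1.        ]])}
{'clock': 0.1, 'joint_pos': array([-1.44456875e+00,  3.13913146e-01,  4.50205394e-02,  1.30359659e+00,
        5.78061840e-06,  1.43119845e+00]), 'qvel': array([ 0.00031794, -0.00199322,  0.00460192,  0.00046889, -0.00143618,
       -0.00077096]), 'tau': array([ 1.88468075e-03, -4.81728816e+01,  2.99242473e+01,  1.28592408e-02,
       -1.25496558e-04,  1.08832478e-05]), 'tcp_pos': array([ 0.1509873, -0.5543159,  0.2304755]), 'orientation': array([-8.46395726e-04,  9.91179744e-01,  1.32521689e-01,  8.54873978e-06]), 'wrist_force': array([-0.21057015,  0.41942395,  0.21878952]), 'ft_torque': array([ 0.00630149,  0.0413477 , -0.03517434]), 'grip_force': 0.0, 'finger_gap': 0.08548791175106842}
```

View pics/top0.png

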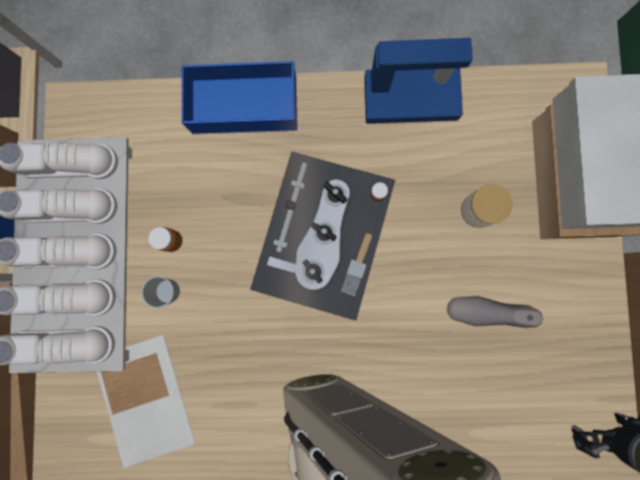

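View pics/side0.png

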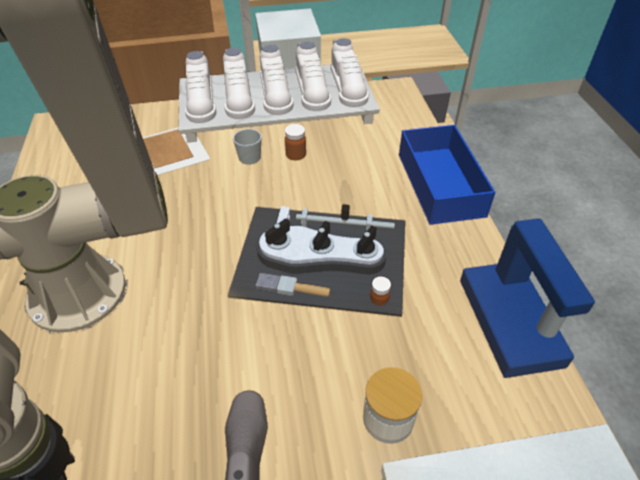

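The top view shows the toe knob at (313,271), waist at (323,232), heel at (336,193) and the bolt handle at (291,205). The toe points at the robot, and the brush and small jar are on the right of the plate. The side view agrees, with the knobs at (277,236), (321,239) and (366,241) and the handle at (345,212).

```bash
cat >> h.py <<'E'
def blobs(c,lo,hi,box):
    W=world(c); g=c['image'].max(-1)
    m=(g<75)&(W[...,2]>lo)&(W[...,2]<hi)
    m&=(W[...,0]>box[0])&(W[...,0]<box[1])&(W[...,1]>box[2])&(W[...,1]<box[3])
    n,l,s,ce=cv2.connectedComponentsWithStats(m.astype(np.uint8),connectivity=8)
    for i in range(1,n):
        if s[i,4]<8: continue
        p=W[l==i]; z=p[:,2]; (cx,cy),wh,a=cv2.minAreaRect(p[:,:2].astype(np.float32)*1000)
        e,v=np.linalg.eigh(np.cov(p[:,:2].T)); d=v[:,1]
        print(ce[i].round(),s[i,4],'mean',p.mean(0).round(4),'zmax',z.max().round(4),'rect',np.round([cx,cy,*wh,a],1),'dir',np.degrees(np.arctan2(d[1],d[0])).round(1))
E
python3 - <<'E'
from h import *
B=[.35,.72,-.2,.2]
for n in('top','side'):
    c=dict(np.load(n+'0.npz')); print(n); blobs(c,.083,.13,B); print('h'); blobs(c,.06,.083,B)
    c['image']=cv2.resize(c['image'][140:330,230:410] if n=='top' else c['image'][190:320,220:420],None,fx=4 if n=='side' else 3,fy=4 if n=='side' else 3,interpolation=cv2.INTER_CUBIC)
    cv2.imwrite(f'pics/{n}0c.png',c['image'][:,:,::-1])
# plate edges
c=dict(np.load('top0.npz'));W=world(c)
for u,v in((292,153),(393,181),(356,319),(252,288),(336,193),(323,232),(313,271),(291,205)): print(u,v,W[v,u].round(4))
E
```

```text
top
[334. 192.] 141 mean [ 0.6807 -0.0311  0.1023] zmax 0.1091 rect [681.9 -32.4  67.   15.7  47.4] dir 47.1
[288. 204.] 33 mean [0.6558 0.0891 0.086 ] zmax 0.09 rect [656.8  85.5  22.1  18.3  77.4] dir -148.7
[324. 232.] 121 mean [ 0.5805 -0.0017  0.1042] zmax 0.1112 rect [582.4  -0.8  67.2  15.8  57.1] dir 56.5
[311. 266.] 11 mean [0.4942 0.0319 0.1026] zmax 0.1096 rect [493.2  32.   13.2   5.2  43.5] dir 57.5
[317. 277.] 55 mean [0.468  0.0186 0.104 ] zmax 0.1093 rect [467.6  17.6  25.   15.8  43.3] dir -142.0
h
[339. 189.] 17 mean [ 0.6939 -0.0439  0.0688] zmax 0.0737 rect [694.5 -43.8  24.2   4.8  47.5] dir -135.6
[332. 197.] 55 mean [ 0.6733 -0.0255  0.0704] zmax 0.0828 rect [671.7 -24.8  37.2  12.3  47.1] dir 47.9
[327. 228.] 23 mean [ 0.5936 -0.0096  0.0697] zmax 0.0728 rect [594.4  -9.9  27.    7.   55.6] dir 55.4
[322. 236.] 43 mean [0.5722 0.0045 0.0695] zmax 0.0796 rect [571.    4.9  32.8  10.4  57.7] dir 56.5
[317. 269.] 38 mean [0.489  0.0197 0.0691] zmax 0.0728 rect [489.4  19.1  29.6   9.8  36. ] dir -145.3
side
[345. 207.] 28 mean [0.6582 0.0825 0.0845] zmax 0.0884 r
[... 343 characters left out ...]
47.7] dir 46.6
h
[345. 213.] 48 mean [0.6567 0.0763 0.0713] zmax 0.0825 rect [655.9  76.8   8.1  17.   67.3] dir 166.8
[279. 238.] 171 mean [0.4861 0.0216 0.0713] zmax 0.0827 rect [488.4  20.1  66.7  19.9  32. ] dir -145.4
[324. 242.] 125 mean [ 0.5878 -0.0112  0.0713] zmax 0.0829 rect [590.6  -9.7  68.3  19.6  47.2] dir 50.7
[367. 247.] 130 mean [ 0.6853 -0.0432  0.0711] zmax 0.0828 rect [687.6 -42.7  63.6  19.   36.2] dir -140.0
292 153 [0.8115 0.0828 0.0139]
393 181 [ 0.7238 -0.1926  0.0156]
356 319 [ 0.3531 -0.0802  0.0126]
252 288 [0.442  0.1984 0.0116]
336 193 [ 0.6772 -0.0351  0.1071]
323 232 [5.794e-01 2.000e-04 1.041e-01]
313 271 [0.4821 0.0273 0.1104]
291 205 [0.653  0.0811 0.0888]
```

View pics/top0c.png

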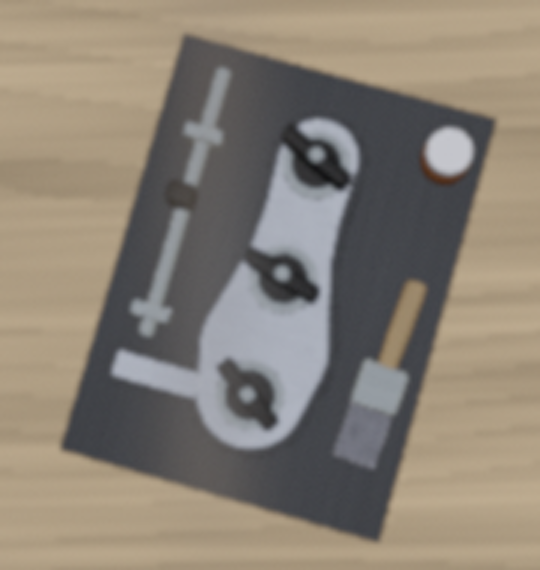

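>>> jog_arm([
  [3,5.2,1],
  [6,10.4,1],
  [9,15.6,1],
  [12,20.8,1],
  [15,26,1],
  [18,31.2,1],
  [21,36.4,1],
  [24,41.6,1],
], gripper=[1,1,1,1,1,0.65,0.65,0.65], twist=[10,20,30,40,50,60,70,80], squeeze=60)

```text
clock: 1.1
tcp_pos: [0.3915, -0.137, 0.2412]
orientation: [0.0, 0.672, 0.74, 0.0]
wrist_force: [1.6, -0.5, 0.7]
finger_gap: 0.0552
grip_force: 0.0
```

>>> jog_arm([
  [2.5,4.5,-1],
  [5,9,-3],
  [7,13,-4],
  [9.2,16.6,-6],
  [9.2,16.6,-8],
  [9.2,16.6,-9],
  [9.2,16.6,-9],
  [9.2,16.6,-9],
], gripper=[0.65,0.65,0.65,0.65,0.65,0.65,0.65,0.65], twist=[10,20,30,40,50,60,70,80])

```text
clock: 2.1
tcp_pos: [0.4825, 0.0273, 0.1506]
orientation: [-0.001, 0.039, 0.999, 0.0]
wrist_force: [0.2, -0.5, -0.1]
finger_gap: 0.0554
grip_force: 0.0
```

>>> jog_arm([
  [0,0,0],
  [0,0,0],
  [0,0,0],
  [0,0,0],
  [0,0,0],
  [0,0,0],
  [0,0,0],
  [0,0,0],
], gripper=[0.65,0.65,0.65,0.65,0.65,0.65,0.65,0.65], twist=[10,20,30,40,40,40,40,40])

```text
clock: 3.1
tcp_pos: [0.483, 0.0272, 0.1513]
orientation: [-0.0, -0.302, 0.953, 0.0]
wrist_force: [-0.2, -0.1, 0.0]
finger_gap: 0.0554
grip_force: 0.0
```

```bash
python3 - <<'E'
from h import *
c=snap('side','s1'); i=cv2.resize(c['image'][140:320,200:420],None,fx=3,fy=3,interpolation=cv2.INTER_CUBIC)
cv2.imwrite('pics/s1c.png',i[:,:,::-1])
s=env.get_state(); print(s['tcp_pos'],s['orientation'],s['joint_pos'])
E
```

```text
[0.48301874 0.02714352 0.15131897] [-2.50787191e-05 -3.02298682e-01  9.53213252e-01  5.41866004e-05] [-1.10040239e-01  1.79572159e-01 -3.30322953e-01  1.06099098e+00
  7.87588845e-05 -7.24246730e-01]
```

View pics/s1c.png

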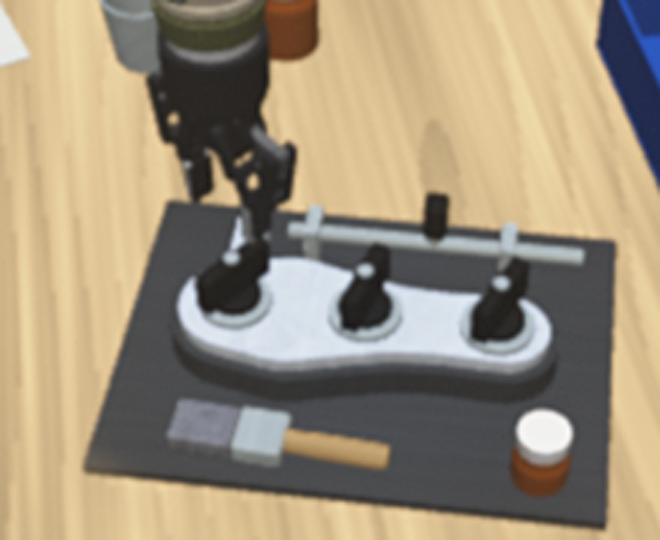

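The crop shows the fingers above the toe knob at (230,280), spanning the bar. I'll descend and grip.

>>> jog_arm([
  [0,0.1,-3],
  [0,0.1,-5.5],
  [0,0.1,-7.4],
  [0,0.1,-7.4],
  [0,0.1,-7.4],
  [0,0.1,-7.4],
  [0,0.1,-7.4],
  [0,0.1,-7.4],
], gripper=[0.65,0.65,0.65,0.65,0,0,0,0], twist=[0,0,0,0,0,0,0,0])

```text
clock: 4.15
tcp_pos: [0.4817, 0.0313, 0.0785]
orientation: [0.0, -0.304, 0.953, 0.003]
wrist_force: [-5.6, 11.5, 9.1]
finger_gap: 0.0149
grip_force: 59.3
```

>>> jog_arm([
  [-0.1,0.3,0],
  [-0.1,0.3,0],
  [-0.1,0.3,0],
  [-0.1,0.3,0],
  [-0.1,0.3,0],
  [-0.1,0.3,0],
  [-0.1,0.3,0],
  [-0.1,0.3,0],
], gripper=[0,0,0,0,0,0,0,0], twist=[-8,-16,-24,-32,-40,-48,-54,-56])

```text
clock: 5.15
tcp_pos: [0.4815, 0.0326, 0.0786]
orientation: [-0.0, 0.179, 0.984, 0.001]
wrist_force: [-4.6, 3.1, 7.1]
finger_gap: 0.0147
grip_force: 75.0
```

```bash
python3 - <<'E'
from h import *
s=env.get_state(); o=s['orientation']; print(s['tcp_pos'],np.degrees(2*np.arctan2(o[2],o[1])),s['wrist_force'],s['ft_torque'],s['grip_force'])
E
```

```text
[0.48150304 0.03258101 0.07860974] 159.4148096755843 [-4.62583227  3.13778181  7.12361895] [0.78084451 0.85037161 2.00211016] 75.01469016540796
```

Toe is at its stop: 2 N m of reaction at yaw 159°. Releasing and moving to the waist knob.

>>> jog_arm([
  [0,0,0],
  [0,0,0],
  [0,0,3],
  [0,0,6],
  [5,-1.5,6],
  [9.9,-3,6],
  [9.9,-3,6],
  [9.9,-3,6],
], gripper=[0.6,0.6,0.6,0.6,0.6,0.6,0.6,0.6], twist=[3,3,3,13,23,33,43,53])

```text
clock: 6.15
tcp_pos: [0.5817, 0.0007, 0.1371]
orientation: [-0.0, -0.279, 0.96, 0.0]
wrist_force: [0.9, 0.7, -0.1]
finger_gap: 0.0511
grip_force: 0.0
```

>>> jog_arm([
  [0,0,0],
  [0,0,0],
  [0,0,0],
  [0,0,-2],
  [0,0,-4],
  [0,0,-5.8],
  [0,0,-5.8],
  [0,0,-5.8],
], gripper=[0.6,0.6,0.6,0.6,0.6,0.6,0.6,0.6], twist=[10,20,25,25,25,25,25,25])

```text
clock: 7.15
tcp_pos: [0.5816, 0.001, 0.0801]
orientation: [0.0, -0.479, 0.878, -0.0]
wrist_force: [-0.2, 0.5, 0.4]
finger_gap: 0.0508
grip_force: 0.0
```

```bash
python3 - <<'E'
from h import *
s=env.get_state(); o=s['orientation']; print(s['tcp_pos'],np.degrees(2*np.arctan2(o[2],o[1])),s['wrist_force'],s['ft_torque'],s['grip_force'])
c=snap('top','t2'); blobs(c,.083,.108,[.35,.72,-.2,.2])
c=snap('side','s2'); blobs(c,.083,.108,[.35,.72,-.2,.2]); i=cv2.resize(c['image'][140:320,200:420],None,fx=3,fy=3,interpolation=cv2.INTER_CUBIC)
cv2.imwrite('pics/s2c.png',i[:,:,::-1])
E
```

```text
[0.58155024 0.00103874 0.08013207] 237.20049329275213 [-0.22980504  0.462422    0.4158904 ] [ 0.0950206  -0.01257099  0.02097949] 0.0
[345. 206.] 16 mean [0.658  0.0856 0.0847] zmax 0.0883 rect [657.   85.4  14.3  12.7  49.8] dir -150.1
[276. 229.] 258 mean [0.4814 0.0269 0.0957] zmax 0.1062 rect [483.1  30.   18.8  69.3  72.5] dir 161.4
[310. 228.] 28 mean [0.5613 0.0154 0.0968] zmax 0.1072 rect [561.9  16.4  22.3   2.4  58.8] dir 58.4
[321. 235.] 160 mean [ 0.5811 -0.0102  0.0969] zmax 0.1057 rect [582.5  -3.8  67.8  15.4  57.5] dir 56.3
[366. 238.] 180 mean [ 0.6823 -0.0387  0.0975] zmax 0.1068 rect [684.  -33.9  70.3  15.6  45. ] dir 46.7
[335. 236.] 21 mean [ 0.612  -0.0216  0.0998] zmax 0.1078 rect [611.7 -20.8  18.7   7.1  62.9] dir 47.7
```

View pics/s2c.png

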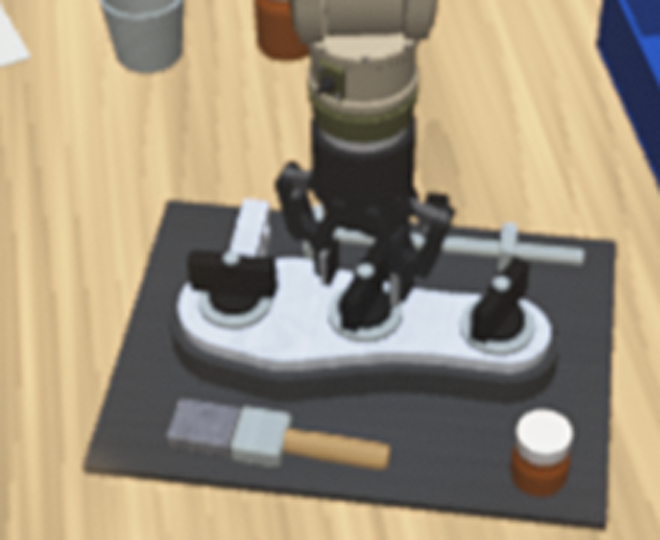

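The toe bar at (230,275) now lies in line with the mould. The fingers straddle the waist bar at (365,295).

>>> jog_arm([
  [0,0,-0.2],
  [0,0,-0.2],
  [0,0,-0.2],
  [0,0,-0.2],
  [0,0,-0.2],
  [0,0,-0.2],
  [0,0,-0.2],
  [0,0,-0.2],
], gripper=[0,0,0,0,0,0,0,0], twist=[0,0,0,0,-8,-17,-26,-35])

```text
clock: 8.25
tcp_pos: [0.5823, 0.0007, 0.078]
orientation: [0.001, -0.19, 0.982, -0.001]
wrist_force: [2.6, -3.2, 0.2]
finger_gap: 0.0152
grip_force: 61.1
```

>>> jog_arm([
  [0,0,0],
  [0,0,0],
  [0,0,0],
  [0,0,0],
  [0,0,0],
  [0,0,0],
  [0,0,0],
  [0,0,0],
], gripper=[0,0,0,0,0,0,0,0], twist=[-9,-18,-27,-36,-40,-43,-43,-43])

```text
clock: 9.25
tcp_pos: [0.5817, 0.0011, 0.078]
orientation: [0.001, 0.179, 0.984, 0.0]
wrist_force: [2.1, -2.5, 4.1]
finger_gap: 0.0152
grip_force: 77.0
```

```bash
python3 - <<'E'
from h import *
s=env.get_state(); o=s['orientation']; print(s['tcp_pos'],np.degrees(2*np.arctan2(o[2],o[1])),s['wrist_force'],s['ft_torque'],s['grip_force'])
E
```

```text
[0.58174925 0.00111501 0.07800585] 159.3221586367718 [ 2.07035677 -2.47268558  4.08663433] [-0.33100013 -0.34900681  1.05427364] 76.97604437358677
```

Waist is at its stop (1.05 N m of reaction). Next is the heel knob.

>>> jog_arm([
  [0,0,0],
  [0,0,0],
  [0,0,3],
  [0,0,6],
  [5,-1.5,6],
  [10,-3.1,6],
  [10,-3.1,6],
  [10,-3.1,6],
], gripper=[0.6,0.6,0.6,0.6,0.6,0.6,0.6,0.6], twist=[3,3,3,13,23,33,43,53])

```text
clock: 10.25
tcp_pos: [0.6806, -0.0299, 0.1355]
orientation: [-0.001, -0.279, 0.96, 0.001]
wrist_force: [0.1, 0.5, 0.5]
finger_gap: 0.0512
grip_force: 0.0
```

>>> jog_arm([
  [0,0,0],
  [0,0,0],
  [0,0,0],
  [0,0,-2],
  [0,0,-4],
  [0,0,-5.8],
  [0,0,-6],
  [0,0,-6],
], gripper=[0.6,0.6,0.6,0.6,0.6,0.6,0.6,0.6], twist=[10,15,15,15,15,15,15,15])

```text
clock: 11.25
tcp_pos: [0.6811, -0.0298, 0.0775]
orientation: [-0.0, -0.4, 0.916, 0.0]
wrist_force: [-0.0, -0.0, 0.3]
finger_gap: 0.0509
grip_force: 0.0
```

```bash
python3 - <<'E'
from h import *
s=env.get_state(); o=s['orientation']; print(s['tcp_pos'],np.degrees(2*np.arctan2(o[2],o[1])),s['wrist_force'],s['ft_torque'],s['grip_force'])
c=snap('side','s3'); blobs(c,.083,.108,[.35,.74,-.2,.2]); i=cv2.resize(c['image'][140:320,200:420],None,fx=3,fy=3,interpolation=cv2.INTER_CUBIC)
cv2.imwrite('pics/s3c.png',i[:,:,::-1])
E
```

```text
[ 0.68110457 -0.02984732  0.07748384] 227.1976545018262 [-0.01798866 -0.02757988  0.34001124] [-0.01080615 -0.00033474  0.03043159] 0.0
[276. 229.] 257 mean [0.4815 0.0268 0.0959] zmax 0.1061 rect [482.6  29.5  16.3  69.1  72.2] dir 161.7
[356. 231.] 31 mean [ 0.663  -0.0122  0.0958] zmax 0.1075 rect [663.8 -11.8  21.8   2.8  46.8] dir 46.5
[322. 233.] 251 mean [ 0.5842 -0.005   0.0964] zmax 0.1061 rect [585.   -1.9  19.3  66.   72.5] dir 163.0
[350. 231.] 9 mean [ 0.6501 -0.0113  0.0973] zmax 0.1075 rect [650.9 -11.5   3.8   5.3  42.9] dir 102.7
[365. 240.] 151 mean [ 0.678  -0.0434  0.0968] zmax 0.1057 rect [680.3 -37.6  60.7  15.1  46.4] dir 46.1
[379. 242.] 24 mean [ 0.7067 -0.0575  0.0986] zmax 0.1065 rect [708.4 -55.2  15.4   6.7  45.8] dir -151.6
```

View pics/s3c.png

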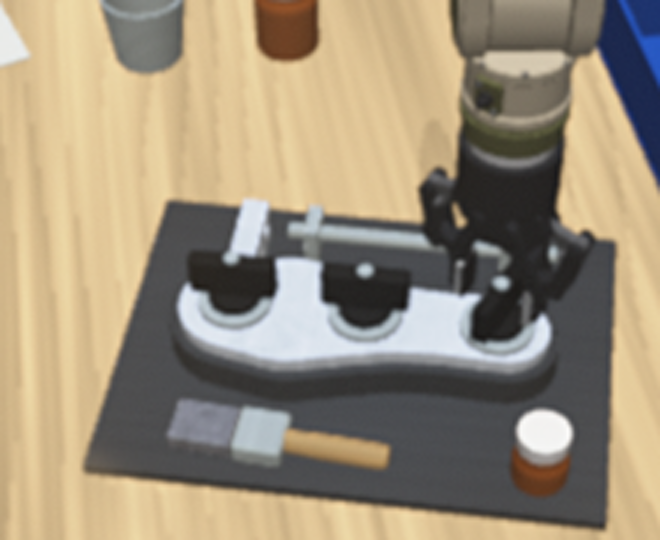

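Toe and waist bars are in line with the mould, and the fingers straddle the heel bar at (497,305). I'll grip it and turn about 64°, plus a little.

>>> jog_arm([
  [0,0,0],
  [0,0,0],
  [0,0,0],
  [0,0,0],
  [0,0,0],
  [0,0,0],
  [0,0,0],
  [0,0,0],
], gripper=[0,0,0,0,0,0,0,0], twist=[0,0,0,0,-8,-17,-26,-35])

```text
clock: 12.3
tcp_pos: [0.6826, -0.0307, 0.0785]
orientation: [0.002, -0.104, 0.995, -0.001]
wrist_force: [2.9, -3.2, 2.9]
finger_gap: 0.0148
grip_force: 61.0
```

>>> jog_arm([
  [0,0,0],
  [0,0,0],
  [0,0,0],
  [0,0,0],
  [0,0,0],
  [0,0,0],
  [0,0,0],
  [0,0,0],
], gripper=[0,0,0,0,0,0,0,0], twist=[-9,-18,-26,-30,-33,-33,-33,-33])

```text
clock: 13.3
tcp_pos: [0.6826, -0.0305, 0.0785]
orientation: [0.002, 0.178, 0.984, -0.001]
wrist_force: [3.4, -3.9, 2.4]
finger_gap: 0.0149
grip_force: 75.8
```

```bash
python3 - <<'E'
from h import *
s=env.get_state(); o=s['orientation']; print(s['tcp_pos'],np.degrees(2*np.arctan2(o[2],o[1])),s['wrist_force'],s['ft_torque'],s['grip_force'])
E
```

```text
[ 0.68262734 -0.03054075  0.07853957] 159.45828568942284 [ 3.42097752 -3.93386479  2.42859108] [-0.77342539 -0.6918097   1.96162266] 75.75669236015528
```

Heel is at its stop too. Next: grip the bolt handle at about (0.657, 0.088), fingers across the slide.

>>> jog_arm([
  [0,0,0],
  [0,0,0],
  [0,0,3],
  [0,0,6],
  [-0.8,4,6],
  [-1.7,8,6],
  [-2.5,11.8,6],
  [-2.5,11.8,6],
], gripper=[0.6,0.6,0.6,0.6,0.6,0.6,0.6,0.6], twist=[3,3,3,3,3,3,3,3])

```text
clock: 14.3
tcp_pos: [0.6547, 0.0912, 0.1372]
orientation: [-0.001, 0.153, 0.988, 0.0]
wrist_force: [0.3, -0.4, -0.2]
finger_gap: 0.0509
grip_force: 0.0
```

```bash
python3 - <<'E'
from h import *
s=env.get_state(); o=s['orientation']; print(s['tcp_pos'],np.degrees(2*np.arctan2(o[2],o[1])))
c=snap('side','s4'); blobs(c,.055,.108,[.35,.74,-.2,.2]); i=cv2.resize(c['image'][140:320,200:420],None,fx=3,fy=3,interpolation=cv2.INTER_CUBIC)
cv2.imwrite('pics/s4c.png',i[:,:,::-1])
E
```

```text
[0.65468212 0.09124513 0.13721064] 162.41665498242975
[345. 212.] 95 mean [0.657  0.0781 0.0743] zmax 0.0895 rect [658.4  82.4  22.3  17.6  66.7] dir -144.3
[277. 233.] 448 mean [0.482  0.0247 0.0854] zmax 0.1061 rect [481.2  23.9  35.4  69.8  76.4] dir 161.6
[321. 237.] 455 mean [ 0.5832 -0.0071  0.0855] zmax 0.1079 rect [582.6  -7.6  31.2  66.3  69.2] dir 163.5
[366. 241.] 476 mean [ 0.6821 -0.0383  0.086 ] zmax 0.1061 rect [681.6 -37.5  31.   69.2  76. ] dir 162.4
```

View pics/s4c.png

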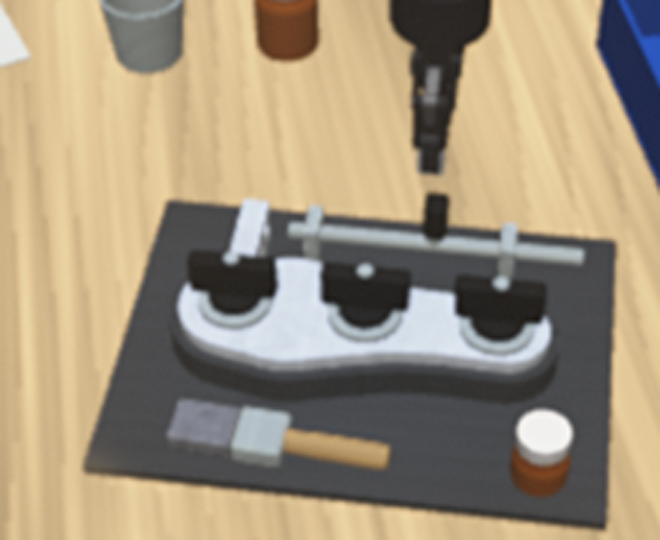

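All three bars are in line with the mould, and the fingers stand over the handle at (436,215). Descend and grip.

>>> jog_arm([
  [0.2,-0.2,-3],
  [0.2,-0.2,-6],
  [0.2,-0.2,-8],
  [0.2,-0.2,-8],
  [0.2,-0.2,-8],
  [0.2,-0.2,-8],
  [0.2,-0.2,-8],
  [0.2,-0.2,-8],
], gripper=[0.6,0.6,0.6,0.6,0,0,0,0], twist=[0,0,0,0,0,0,0,0])

```text
clock: 15.35
tcp_pos: [0.6594, 0.0867, 0.0589]
orientation: [0.002, 0.154, 0.988, 0.001]
wrist_force: [1.3, 4.9, 5.5]
finger_gap: 0.0229
grip_force: 61.2
```

>>> jog_arm([
  [-0.7,0.2,0],
  [-1.4,0.4,0],
  [-2.1,0.65,0],
  [-2.8,0.85,0],
  [-3.5,1.1,0],
  [-4.1,1.3,0],
  [-4.8,1.5,0],
  [-4.8,1.5,0],
], gripper=[0,0,0,0,0,0,0,0], twist=[0,0,0,0,0,0,0,0])

```text
clock: 16.35
tcp_pos: [0.6109, 0.102, 0.0589]
orientation: [0.001, 0.154, 0.988, 0.001]
wrist_force: [1.1, 4.4, 6.9]
finger_gap: 0.0231
grip_force: 61.5
```

Moved freely for 51 mm. Continue gently until it meets the stop.

>>> jog_arm([
  [-0.2,0.05,0],
  [-0.4,0.1,0],
  [-0.6,0.2,0],
  [-0.8,0.25,0],
  [-0.9,0.3,0],
  [-1,0.3,0],
  [-1,0.3,0],
  [-1,0.3,0],
], gripper=[0,0,0,0,0,0,0,0], twist=[0,0,0,0,0,0,0,0])

```text
clock: 17.35
tcp_pos: [0.6067, 0.1033, 0.059]
orientation: [0.006, 0.155, 0.988, 0.0]
wrist_force: [16.5, -0.0, -3.4]
finger_gap: 0.023
grip_force: 60.2
```

The bolt stopped after about 55 mm with 16 N of reaction. Release, lift away and check.

>>> jog_arm([
  [0.5,-0.1,0],
  [0.5,-0.1,0],
  [0.5,-0.1,0],
  [0.5,-0.1,3],
  [0.5,-0.1,7],
  [0.5,-0.1,12],
  [0.5,-0.1,16],
  [0.5,-0.1,16],
], gripper=[0,0.6,0.6,0.6,0.6,0.6,0.6,0.6], twist=[0,0,0,0,0,0,0,0])

```text
clock: 18.35
tcp_pos: [0.6065, 0.103, 0.2209]
orientation: [0.003, 0.155, 0.988, 0.0]
wrist_force: [0.2, -0.7, 0.1]
finger_gap: 0.0514
grip_force: 0.0
```

```bash
python3 - <<'E'
from h import *
s=env.get_state(); print(s['tcp_pos'],s['wrist_force'])
c=snap('side','s5'); blobs(c,.055,.108,[.35,.74,-.2,.2]); i=cv2.resize(c['image'][170:300,210:410],None,fx=4,fy=4,interpolation=cv2.INTER_CUBIC)
cv2.imwrite('pics/s5c.png',i[:,:,::-1])
E
```

```text
[0.60645306 0.10298647 0.22090567] [ 0.24100939 -0.65117786  0.10534058]
[323. 210.] 92 mean [0.605  0.0949 0.0742] zmax 0.0878 rect [604.9 100.2  23.1  17.6  80.4] dir 45.9
[277. 233.] 447 mean [0.4819 0.0248 0.0854] zmax 0.1071 rect [481.5  24.9  32.4  68.9  73.8] dir 161.2
[321. 237.] 455 mean [ 0.5833 -0.0071  0.0856] zmax 0.1061 rect [582.7  -6.9  32.2  66.6  69.8] dir 163.8
[366. 241.] 476 mean [ 0.6819 -0.0382  0.086 ] zmax 0.1073 rect [681.2 -38.4  29.7  69.6  72.1] dir 162.3
```

View pics/s5c.png

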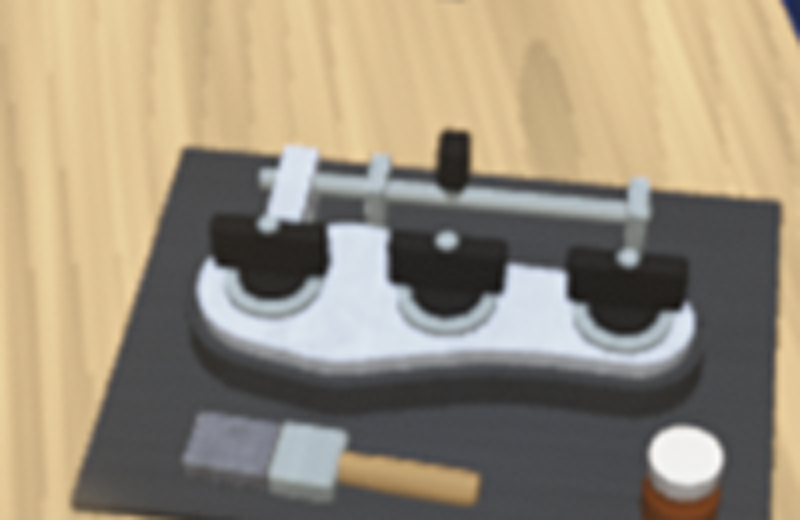

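The rod end stands out past the keeper at (265,178), all three bars are in line with the mould, the brush and small jar are undisturbed, and the robot is clear.

```bash
python3 -c "
from workcell import env
print(env.hand_in())"
```

```text
the job is handed in; nothing more can be done
None
```

I turned the toe, waist and heel knobs to their end stops in that order, then slid the locking bolt home through its keeper, and handed the job in at about 18 s; the hand-in returned no verdict.

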